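# Fit the ceramic soldering pad into the spring-clip bracket

## Robot

A 6-joint arm with a two-finger parallel gripper is mounted at the origin on the work surface; the furniture and walls round the work are solid. World frame = base frame: x ahead of the robot, y to its left, z up, the work surface at z = 0. Lengths are in m, angles in rad, forces in N, time in s.
With the tool pointing down it reaches from about 0.275 to 0.75 m from the base axis. Payload 10.2 kg.
Tool frame: the origin (TCP) lies between the finger pads; the fingertips stand 19 mm ahead of it and the grasp point (between the pads) is the TCP; z points along the fingers, y is the line along which they close (so a half turn about z gives the same grasp; the last joint's range is limited). The gripper opens to 88 mm and grips with 3 to 60 N. Pads are 18 mm wide; open, the fingers measure 123 mm over their backs; the gripper's body (75 mm by 187 mm) begins 45 mm behind the grasp point.
Start: joints at [-1.495, 0.313, 1.498, -0, 1.331, -0.223], TCP at [0.155, -0.502, 0.258] pointing down, gripper open.
Joint ranges: [-2.94, 2.94], [-0.97, 2.17], [0.19, 2.56], [-1.23, 4.37], [0.02, 3.11], [-2.88, 2.88]. Speed limits (rad/s): [2.39, 2.39, 3.01, 3.14, 3.14, 3.14].

## Interface

Orientations are given as a rotation vector (axis times angle).
In Python, from cell import read_state, capture, get_calibration, job_done gives the robot as it stands. The module is installed in compiled form; this text tells all that it offers.
- The arm moves only by the tool send_rows, never from a script. Its argument "increments" is one flat list of numbers, 7 for each row, row after row: the turn, a rotation vector about the tool's x, y, z in units of 5 degrees (1.0 is 5 degrees), then the shift along the tool's x, y, z in m, then the closure, from 0 (fully open) to 1 (shut). A call has 1 to 8 rows; each row shifts and turns the commanded pose from where the row before left it, along the tool's axes as they then stand; what a row does not reach is not made up. A row lasts 1/12 s, in which the tool goes at most 41.7 mm and 7.16 degrees, less where a joint would pass 70% of its speed; a pose out of reach is approached as far as the arm can. A call with a gripper value outside its range is refused whole. The fingers move at their own pace and stop on an object; "squeeze" is the grip in N (left out, the last holds). Time passes only in rows, so rows that do not move let the fingers close. It gives the time, the measured TCP pose, the force, the opening and the grip force at its end, in the units of the state.
- read_state(): the state, without advancing time (a new reading comes with each control period).
- capture(name): name is "scene" or "top" or "wrist"; returns the picture (480x640x3 uint8, red, green, blue); there is no depth.
- get_calibration(name): a dict with "intrinsics" (3x3 intrinsics, pixels), "position" and "orientation" of the camera in the world; the wrist camera has in their place "hand_eye" (4x4, takes a point from camera to tool coordinates, whose origin is the TCP and whose axes are the flange's). Camera axes: x right, y down, z forward; pixel columns grow to the right and rows downward; lengths in m; the calibration is good to about 2 mm. A picture is of the moment at which its call begins: read the wrist's pose just before it. get_calibration takes no time and is no camera call.
- job_done(): hands the job in; it is judged then, once.
The state is a dict: "time": time; "joint_positions": joint angles; "dq": joint speeds; "joint_efforts": joint torques, N m; "ee_pos": TCP position; "ee_rot": TCP orientation; "force": force on the tool from outside, world axes, zero at the start; "wrist_torque": the same for the moment, N m; "grip_width": opening from 0.0 (shut) to 1.0 (fully open); "finger_force": force on a finger pad.
Only numpy, scipy, OpenCV 4.12 (cv2) and the standard library are available. Lean on these libraries where they do the work, as an engineer would, in place of code of your own. Each camera call takes 0.05 s, during which the arm holds its last target. There are 200 camera calls.

## Task

Fit the soldering pad with the white ceramic block into the blue bench bracket: block upwards, slide its two steel ears down into the bracket's slots between the brass spring clips and push it fully home, so that it sits flat, then let go. Leave the pad with the black block lying where it is.

Things in the scene. Friction and masses are not known exactly. Their poses are not given: they have to be found in the camera images.
- white_pad: Pad to fit, 0.11-0.23 kg: white grey-dotted block 40 (x) x 70 (y) x 22 mm centred on a steel plate 48 x 80 x 6 mm; a steel ear 18 mm wide, 6 thick, sticks out 22 mm from the middle of each short edge (124 mm over the ears, along y). Origin: centre of underside; z up through the block (its sides z = 6 to 28 mm). Lies block up; same after a half turn. Grip across the block's 40 mm.
- black_pad: Bystander to be left lying: a pad of the same size and shape with a black block. Origin and axes as for white_pad.
- bracket: Blue bracket, fixed to the table at a varying place and yaw. Origin: centre of its underside. Base 90 (x) x 160 (y) x 8 mm. At y = +-(48 to 64) mm a pair of horns, tops at 46 mm, with a slot 38 mm wide in x between them, open at the top, slot floor at z = 16 mm. The pad's 80 mm plate goes between the horn pairs with 8 mm play at each end.
- bracket_seat (a point): Centre of the bracket at slot-floor height: where a seated pad's origin lies, y along the bracket's y (either way round), z up. Brass clips on the slot walls leave 16.6 mm between them, give 11 mm each; their lips, 23 to 45 mm above the slot floor, flare to 41 mm. They hold the ears with about 2 N each: the pad will not drop home, push it down with 5 to 15 N till the ears meet the slot floors.
Not all that is in view belongs to the job. What is shaped like the white_pad but purple is not meant.

How it is judged:
At the end, for the whole second after the job is handed in: The white pad rests in the bracket, block up: its underside within 3 mm of slot-floor height, tilted less than 0.06 rad, centred within 12 mm, its ears' line within 0.17 rad of the bracket's, at rest and released; the black pad was left within 30 mm of where it lay (z of white_pad in the frame of bracket_seat between -0.003 and 0.003 m and horizontal distance between white_pad and bracket_seat below 0.012 m and angle between the y axis of white_pad and the y axis of bracket_seat, either way round below 0.17 rad and angle between white_pad's own z axis and vertical below 0.06 rad and linear speed of white_pad below 0.02 m/s); the robot touches nothing.
It fails at once if the pad with the black block is moved more than 30 mm (distance of black_pad from where it was at the start of the episode above 0.03 m).
It also fails if it takes over 42 s, if anything falls off the work surface, if the arm or the gripper's body presses on something with over 40 N, if the wrist force passes 120 N, or if a joint passes its speed limit or range.

## Working session

There is one attempt and no reset: what is moved stays moved. The work goes in short steps, Python scripts to look and compute and a tool call to move; the robot and the scene stay as the last step left them, time stands still between calls to the robot, and variables do not carry over. Pictures are saved under pics/ and viewed, at most 10 in all, crops included, and the job is handed in when it is done.

Besides the shell and the picture viewer there is one more tool, called as a command line: name --argument value ..., lists and objects as JSON in quotes. send_rows: Moves the arm, as the interface text tells. Its arguments: {"type":"object","properties":{"increments":{"type":"array","items":{"type":"number"}},"squeeze":{"type":"number"}},"required":["increments"]}

```bash
mkdir -p pics; cat > h.py <<'E'
import numpy as np, cv2
from scipy.spatial.transform import Rotation as R
from cell import read_state, capture, get_calibration, job_done
def cam(name,st=None):
    c=get_calibration(name); K=np.array(c["intrinsics"])
    if "hand_eye" in c:
        st=st or read_state(); T=np.eye(4); T[:3,:3]=R.from_rotvec(st["ee_rot"]).as_matrix(); T[:3,3]=st["ee_pos"]
        return K,T@np.array(c["hand_eye"])
    o=np.array(c["orientation"]); T=np.eye(4)
    T[:3,:3]=o if o.shape==(3,3) else R.from_rotvec(o).as_matrix() if o.size==3 else R.from_quat(o).as_matrix()
    T[:3,3]=c["position"]; return K,T
def px2w(K,T,uv,z):
    d=T[:3,:3]@np.linalg.solve(K,[uv[0],uv[1],1]); s=(z-T[2,3])/d[2]; return T[:3,3]+s*d
def w2px(K,T,p):
    q=K@(T[:3,:3].T@(np.asarray(p,float)-T[:3,3])); return q[:2]/q[2]
def snap(name,f):
    st=read_state(); im=capture(name); cv2.imwrite("pics/"+f,im[:,:,::-1]); return im,*cam(name,st)
E
python3 - <<'E'
from h import *
for n in("scene","top"):
    snap(n,n+"0.png"); c=get_calibration(n); print(n,c)
print(get_calibration("wrist")); print(read_state())
E
```

```text
scene {'intrinsics': array([[545.06047741,   0.        , 321.68345667],
       [  0.        , 545.06047741, 240.88231612],
       [  0.        ,   0.        ,   1.        ]]), 'position': array([-0.21040596,  0.34240787,  0.98777784]), 'orientation': array([-1.39365931,  2.27999961, -0.78591642])}
top {'intrinsics': array([[523.04176774,   0.        , 314.12514949],
       [  0.        , 523.04176774, 241.55275016],
       [  0.        ,   0.        ,   1.        ]]), 'position': array([0.34414478, 0.01183573, 1.00156699]), 'orientation': array([-2.16241043,  2.15580556, -0.18397117])}
{'intrinsics': array([[398.35704654,   0.        , 308.94247707],
       [  0.        , 398.35704654, 248.79582968],
       [  0.        ,   0.        ,   1.        ]]), 'hand_eye': array([[ 4.81551280e-04, -9.53871857e-01, -3.00213671e-01,
         7.69021038e-02],
       [ 9.99999621e-01,  6.77025571e-04, -5.47092146e-04,
        -4.86710333e-04],
       [ 7.25108134e-04, -3.00213294e-01,  9.53871822e-01,
        -1.27274979e-01],
       [ 0.00000000e+00,  0.00000000e+00,  0.00000000e+00,
         1.00000000e+00]])}
{'time': 0.1, 'joint_positions': array([-1.49539225e+00,  3.13378357e-01,  1.49828615e+00, -1.15345257e-05,
        1.33100403e+00, -2.23384907e-01]), 'dq': array([-0.00042968, -0.00232094, -0.0032599 , -0.00125199,  0.00022133,
        0.00074777]), 'joint_efforts': array([ 2.50678910e-03, -4.02810037e+01, -2.52641344e+01,  6.95418147e-02,
        3.42212047e-02, -6.39395762e-05]), 'ee_pos': array([ 0.15452046, -0.50156146,  0.25725453]), 'ee_rot': array([-3.10553720e+00, -4.67437200e-01, -1.07344056e-04]), 'force': array([-0.85080262,  0.79474699, -0.49963357]), 'wrist_torque': array([ 0.03090913,  0.05573424, -0.03647839]), 'finger_force': 0.0, 'grip_width': 0.9987199481671198}
```

View pics/top0.png

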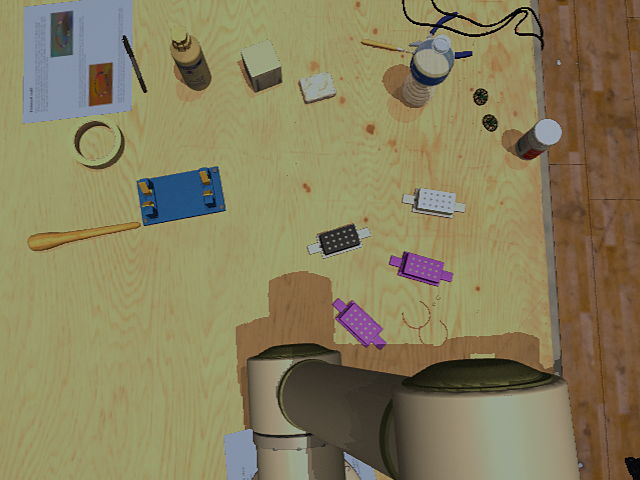

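View pics/scene0.png

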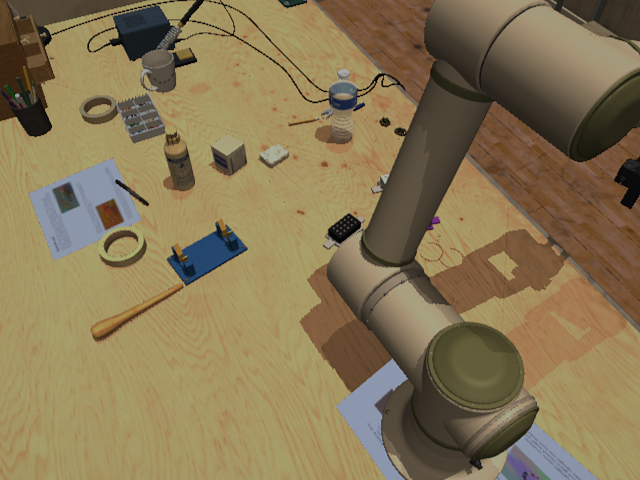

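The top view shows the white pad at about (435,202), its ears' ends at (403,199) and (466,208). The black pad is at (339,239), and the blue bracket has base corners near (137,182), (218,167), (227,210) and (145,225).

```bash
python3 - <<'E'
from h import *
im=cv2.imread("pics/top0.png"); K,T=cam("top")
hsv=cv2.cvtColor(im,cv2.COLOR_BGR2HSV)
m=cv2.inRange(hsv,(95,120,50),(125,255,255)); m[:, :100]=0; m[:,260:]=0; m[:140]=0;m[250:]=0
p=np.argwhere(m)[:,::-1].astype(np.float32); print(len(p)); r=cv2.boxPoints(cv2.minAreaRect(p)); print(r)
w=np.array([px2w(K,T,u,.008) for u in r]); print(w, w.mean(0))
a=px2w(K,T,(404,199.5),.005);b=px2w(K,T,(465,208),.005)
print("pad",(a+b)/2,np.linalg.norm(a-b),(b-a), px2w(K,T,(437,201),.028))
for q in [(339,239)]: print("black",px2w(K,T,q,.028))
s=read_state(); print(R.from_rotvec(s["ee_rot"]).as_matrix().round(4))
E
```

```text
3175
[[135.08334 179.81804]
 [217.04517 164.7917 ]
 [225.33728 210.02147]
 [143.37546 225.0478 ]]
[[0.60676117 0.33215824 0.008     ]
 [0.63820519 0.17513337 0.008     ]
 [0.54835591 0.1567421  0.008     ]
 [0.51803987 0.3120338  0.008     ]] [0.57784053 0.24401688 0.008     ]
pad [ 0.56420229 -0.25041586  0.005     ] 0.12080390084071096 [-1.61600323e-02 -1.19718152e-01 -2.22044605e-16] [ 0.56453869 -0.24933083  0.028     ]
black [ 0.48999497 -0.06093886  0.028     ]
[[ 9.557e-01  2.944e-01 -1.000e-04]
 [ 2.944e-01 -9.557e-01  1.100e-03]
 [ 2.000e-04 -1.100e-03 -1.000e+00]]
```

send_rows --increments '[0, 0, 0, 0.033, -0.0085, 0.002, 0, 0, 0, 0, 0.033, -0.0085, 0.002, 0, 0, 0, 0, 0.033, -0.0085, 0.002, 0, 0, 0, 0, 0.033, -0.0085, 0.002, 0, 0, 0, 0, 0.033, -0.0085, 0.002, 0, 0, 0, 0, 0.033, -0.0085, 0.002, 0, 0, 0, 0, 0.033, -0.0085, 0.002, 0, 0, 0, 0, 0.033, -0.0085, 0.002, 0]'

```text
time: 0.77
ee_pos: [0.388, -0.3578, 0.2414]
ee_rot: [-3.106, -0.467, 0.0]
force: [0.3, -0.3, -0.4]
grip_width: 1.0
finger_force: 0.0
```

send_rows --increments '[0, 0, 0, 0.033, -0.0085, 0.015, 0, 0, 0, 0, 0.033, -0.0085, 0.015, 0, 0, 0, 0, 0.033, -0.0085, 0.015, 0, 0, 0, 0, 0.033, -0.0085, 0.015, 0, 0, 0, 0, 0.033, -0.0085, 0.015, 0, 0, 0, 0, 0.033, -0.0085, 0.015, 0]'

```text
time: 1.27
ee_pos: [0.5622, -0.2507, 0.1506]
ee_rot: [-3.106, -0.468, 0.001]
force: [0.2, 0.1, -0.6]
grip_width: 0.999
finger_force: 0.0
```

send_rows --increments '[0, 0, -1.3, 0, 0, 0, 0, 0, 0, -1.3, 0, 0, 0, 0, 0, 0, -1.3, 0, 0, 0, 0, 0, 0, -1.3, 0, 0, 0, 0, 0, 0, -1.3, 0, 0, 0, 0]'

```text
time: 1.68
ee_pos: [0.5609, -0.2518, 0.1512]
ee_rot: [-2.847, -1.326, 0.001]
force: [0.1, 0.4, 1.0]
grip_width: 1.001
finger_force: 0.0
```

send_rows --increments '[0, 0, -1.3, 0, 0, 0, 0, 0, 0, -1.3, 0, 0, 0, 0, 0, 0, -1.3, 0, 0, 0, 0, 0, 0, -1.3, 0, 0, 0, 0, 0, 0, -1.3, 0, 0, 0, 0, 0, 0, 0, 0, 0, 0, 0, 0, 0, 0, 0, 0, 0, 0]'

```text
time: 2.27
ee_pos: [0.5609, -0.252, 0.1514]
ee_rot: [-2.372, -2.059, 0.0]
force: [-0.1, -0.3, -0.0]
grip_width: 1.0
finger_force: 0.0
```

```bash
python3 - <<'E'
from h import *
im,K,T=snap("wrist","w1.png"); print(K,T); s=read_state(); print(s["ee_pos"],R.from_rotvec(s["ee_rot"]).as_matrix().round(4),s["time"])
print(w2px(K,T,(.564,-.25,.028)))
E
```

```text
[[398.35704654   0.         308.94247707]
 [  0.         398.35704654 248.79582968]
 [  0.           0.           1.        ]] [[ 9.90156369e-01 -1.33274935e-01 -4.27569514e-02  5.70921128e-01]
 [-1.39962560e-01 -9.44812862e-01 -2.96207930e-01 -1.74774287e-01]
 [-9.20225089e-04  2.99276541e-01 -9.54165974e-01  2.78739746e-01]
 [ 0.00000000e+00  0.00000000e+00  0.00000000e+00  1.00000000e+00]]
[ 0.56095174 -0.25196744  0.15147511] [[ 1.407e-01  9.901e-01 -4.000e-04]
 [ 9.901e-01 -1.407e-01  3.000e-04]
 [ 2.000e-04 -4.000e-04 -1.000e+00]] 2.3167
[314.88608843 244.16467603]
```

View pics/w1.png

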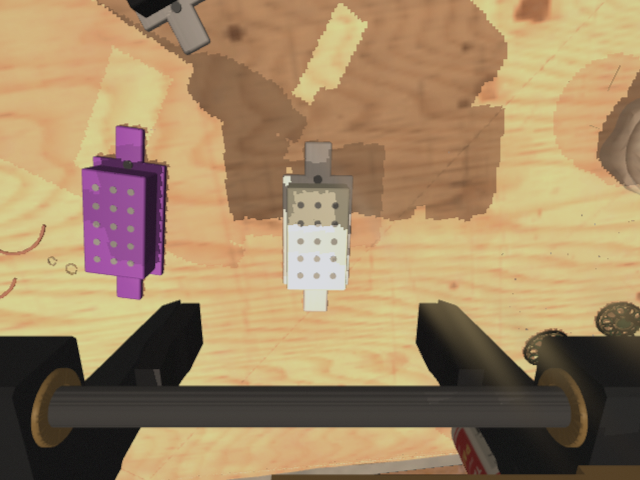

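The wrist view shows the white pad upright in the image, with ear ends at (318,142) and (315.5,311) and the block top spanning columns 288–350, so the alignment is nearly right. The purple pad lies clear of the fingers, about 0.1 m to the side.

```bash
python3 - <<'E'
from h import *
K,T=cam("wrist"); s=read_state(); Rt=R.from_rotvec(s["ee_rot"]).as_matrix()
a=px2w(K,T,(318,142),.006);b=px2w(K,T,(315.5,311),.006); c=(a+b)/2
cb=np.mean([px2w(K,T,u,.028) for u in[(288,290),(348,290),(289,187),(350,187)]],0)
print(c,np.linalg.norm(a-b),cb,"pad y ang",np.degrees(np.arctan2(*(a-b)[1::-1])),"tool x ang",np.degrees(np.arctan2(Rt[1,0],Rt[0,0])))
for q in(c,cb): print("tool delta",Rt.T@(np.array([q[0],q[1],.028])-s["ee_pos"]))
E
```

```text
[ 0.5658905  -0.24790468  0.006     ] 0.12328717549889485 [ 0.56684977 -0.24793744  0.028     ] pad y ang 81.45528178491683 tool x ang 81.91445986127943
tool delta [0.0046862  0.0043713  0.12347441]
tool delta [0.00478869 0.00532564 0.12347403]
```

send_rows --increments '[0, 0, 0.1, 0.0047, 0.0048, 0.02, 0, 0, 0, 0, 0, 0, 0.025, 0, 0, 0, 0, 0, 0, 0.025, 0, 0, 0, 0, 0, 0, 0.025, 0, 0, 0, 0, 0, 0, 0.015, 0, 0, 0, 0, 0, 0, 0.009, 0, 0, 0, 0, 0, 0, 0.0035, 0, 0, 0, 0, 0, 0, 0, 0]'

```text
time: 2.98
ee_pos: [0.5664, -0.248, 0.0291]
ee_rot: [-2.379, -2.052, 0.0]
force: [-0.8, -0.1, -0.7]
grip_width: 0.997
finger_force: 0.0
```

send_rows --increments '[0, 0, 0, 0, 0, 0, 0.8, 0, 0, 0, 0, 0, 0, 0.8, 0, 0, 0, 0, 0, 0, 0.8, 0, 0, 0, 0, 0, 0, 0.8, 0, 0, 0, 0, 0, 0, 0.8, 0, 0, 0, 0, 0, 0, 0.8, 0, 0, 0, 0, 0, 0, 0.8]' --squeeze 35

```text
time: 3.57
ee_pos: [0.5665, -0.248, 0.0293]
ee_rot: [2.378, 2.053, 0.0]
force: [-0.0, 0.2, 0.6]
grip_width: 0.494
finger_force: 0.0
```

send_rows --increments '[0, 0, 0, 0, 0, 0, 0.8, 0, 0, 0, 0, 0, 0, 0.8, 0, 0, 0, 0, 0, 0, 0.8, 0, 0, 0, 0, 0, 0, 0.8]'

```text
time: 3.9
ee_pos: [0.5664, -0.248, 0.0293]
ee_rot: [2.378, 2.053, 0.0]
force: [-0.2, 0.7, 1.4]
grip_width: 0.449
finger_force: 35.0
```

send_rows --increments '[0, 0, 0, 0, 0, -0.01, 0.8, 0, 0, 0, 0, 0, -0.02, 0.8, 0, 0, 0, 0, 0, -0.03, 0.8, 0, 0, 0, 0, 0, -0.03, 0.8, 0, 0, 0, 0, 0, -0.03, 0.8, 0, 0, 0, 0, 0, 0, 0.8]'

```text
time: 4.4
ee_pos: [0.5683, -0.2491, 0.1561]
ee_rot: [2.37, 2.047, 0.004]
force: [0.1, -0.2, -0.6]
grip_width: 0.453
finger_force: 35.0
```

send_rows --increments '[0, 0, 0, 0.0366, -0.0122, -0.002, 0.8, 0, 0, 0, 0.0366, -0.0122, -0.002, 0.8, 0, 0, 0, 0.0366, -0.0122, -0.002, 0.8, 0, 0, 0, 0.0366, -0.0122, -0.002, 0.8, 0, 0, 0, 0.0366, -0.0122, -0.002, 0.8, 0, 0, 0, 0.0366, -0.0122, -0.002, 0.8, 0, 0, 0, 0.0366, -0.0122, -0.002, 0.8]'

```text
time: 4.98
ee_pos: [0.5184, 0.0196, 0.1633]
ee_rot: [-2.378, -2.053, 0.0]
force: [0.7, 0.5, -2.0]
grip_width: 0.45
finger_force: 35.0
```

send_rows --increments '[0, 0, 0, 0.0366, -0.0122, -0.002, 0.8, 0, 0, 0, 0.0366, -0.0122, -0.002, 0.8, 0, 0, 0, 0.0366, -0.0122, -0.002, 0.8, 0, 0, 0, 0.0366, -0.0122, -0.002, 0.8, 0, 0, 0, 0.0366, -0.0122, -0.002, 0.8, 0, 0, 0, 0.0366, -0.0122, -0.002, 0.8]'

```text
time: 5.48
ee_pos: [0.4779, 0.2476, 0.1754]
ee_rot: [-2.378, -2.053, 0.0]
force: [0.1, -1.5, -0.8]
grip_width: 0.45
finger_force: 35.0
```

send_rows --increments '[0, 0, -1.3, 0, 0, 0, 0.8, 0, 0, -1.3, 0, 0, 0, 0.8, 0, 0, -1.3, 0, 0, 0, 0.8, 0, 0, 0, 0, 0, 0, 0.8, 0, 0, 0, 0, 0, 0, 0.8]'

```text
time: 5.9
ee_pos: [0.4787, 0.2457, 0.1751]
ee_rot: [-2.0, -2.423, 0.0]
force: [-0.8, -0.6, -1.0]
grip_width: 0.454
finger_force: 35.0
```

```bash
python3 - <<'E'
from h import *
im,K,T=snap("wrist","w2.png"); s=read_state(); print(s["ee_pos"],R.from_rotvec(s["ee_rot"]).as_matrix().round(4),s["time"],s["force"],s["grip_width"])
print(w2px(K,T,(.578,.244,.008)))
hsv=cv2.cvtColor(im,cv2.COLOR_RGB2HSV)
m=cv2.inRange(hsv,(95,120,40),(125,255,255)); n,l,st,c=cv2.connectedComponentsWithStats(m); print(st[1:][st[1:,4]>500])
E
```

```text
[0.47875938 0.24568822 0.17515748] [[-1.891e-01  9.820e-01 -3.000e-04]
 [ 9.820e-01  1.891e-01 -1.000e-04]
 [ 0.000e+00 -3.000e-04 -1.000e+00]] 5.95 [ 0.20139337 -0.17762027 -1.09449454] 0.4436557501116066
[434.94013528 256.60638328]
[[ 391  150  105  115 4569]
 [ 373  226  106  119 5897]]
```

View pics/w2.png

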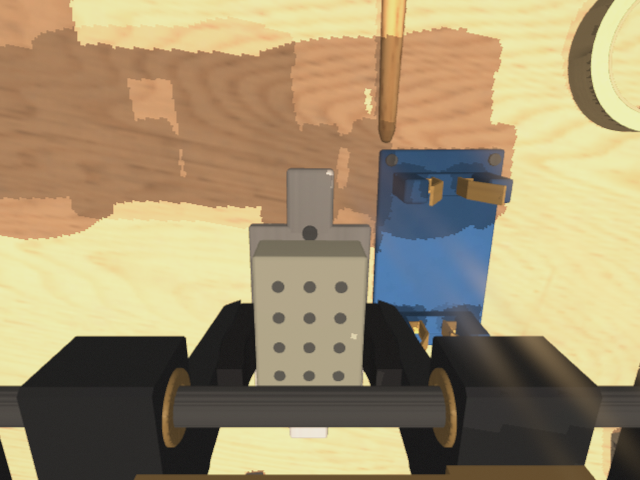

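The pad is held: its near ear's end is at (311,168) and the block top spans columns 253–368. The bracket's far base edge runs from (380,150) to (503,150), and its long sides pass (373,303) and (482,320).

```bash
python3 - <<'E'
from h import *
K,T=cam("wrist"); s=read_state(); Rt=R.from_rotvec(s["ee_rot"]).as_matrix()
A,B,C,D=[px2w(K,T,u,.008) for u in[(380,150),(503,150),(374,303),(482,320)]]
ang=lambda v:np.degrees(np.arctan2(v[1],v[0]))
print("width",np.linalg.norm(A-B),"yangles",ang(A-C),ang(B-D),ang(B-A)+90)
y=(A-C)/np.linalg.norm(A-C)+(B-D)/np.linalg.norm(B-D); y/=np.linalg.norm(y); c=(A+B)/2-.08*y; print("centre",c, "tool x ang",ang(Rt[:,0]))
e=px2w(K,T,(311,168),s["ee_pos"][2]-.026); print("ear end in tool",Rt.T@(e-s["ee_pos"]))
l,r=[px2w(K,T,u,s["ee_pos"][2]-.001) for u in[(253,250),(368,250)]]; print("block sides in tool",[Rt.T@(q-s["ee_pos"]) for q in(l,r)])
print("tool delta",Rt.T@(c-s["ee_pos"]),"to top est",Rt.T@(np.array([.578,.244,0])-s["ee_pos"]))
E
```

```text
width 0.08837175589853279 yangles 101.67865127930826 102.00746534800902 100.93121126767237
centre [0.57628999 0.24437151 0.008     ] tool x ang 100.90168832974486
ear end in tool [ 0.06218419 -0.00017996  0.02600037]
block sides in tool [array([ 0.03748474, -0.01984293,  0.00100699]), array([0.03751015, 0.01900573, 0.00099367])]
tool delta [-0.01973919  0.09557877  0.16712463] to top est [-0.02042744  0.0971904   0.17512408]
```

send_rows --increments '[0, 0, -0.1, -0.005, 0.024, 0, 0.8, 0, 0, 0, -0.005, 0.024, 0, 0.8, 0, 0, 0, -0.005, 0.024, 0, 0.8, 0, 0, 0, -0.005, 0.0245, 0.01, 0.8, 0, 0, 0, 0, 0, 0.025, 0.8, 0, 0, 0, 0, 0, 0.025, 0.8, 0, 0, 0, 0, 0, 0.02, 0.8, 0, 0, 0, 0, 0, 0, 0.8]'

```text
time: 6.62
ee_pos: [0.5755, 0.2447, 0.0909]
ee_rot: [-1.986, -2.428, 0.01]
force: [-0.7, -1.0, -2.4]
grip_width: 0.451
finger_force: 35.0
```

send_rows --increments '[0, 0, 0, 0, 0, 0.005, 0.8, 0, 0, 0, 0, 0, 0.005, 0.8, 0, 0, 0, 0, 0, 0.004, 0.8, 0, 0, 0, 0, 0, 0.004, 0.8, 0, 0, 0, 0, 0, 0.003, 0.8, 0, 0, 0, 0, 0, 0.003, 0.8, 0, 0, 0, 0, 0, 0, 0.8]'

```text
time: 7.2
ee_pos: [0.5772, 0.2454, 0.0708]
ee_rot: [-1.985, -2.434, 0.001]
force: [0.2, -0.1, -1.2]
grip_width: 0.452
finger_force: 35.0
```

```bash
python3 - <<'E'
from h import *
s=read_state(); print(s["ee_pos"],s["time"],s["force"])
im,K,T=snap("wrist","w3.png"); snap("scene","s3.png")
a,b=cv2.imread("pics/w3.png"),cv2.imread("pics/s3.png")[200:340,100:320]
cv2.imwrite("pics/c3.png",np.hstack([cv2.resize(a,(400,300)),cv2.resize(b,(400,300))]))
E
```

```text
[0.57723581 0.24538833 0.07078081] 7.2 [ 0.19432734 -0.09603398 -1.20401945]
```

View pics/c3.png

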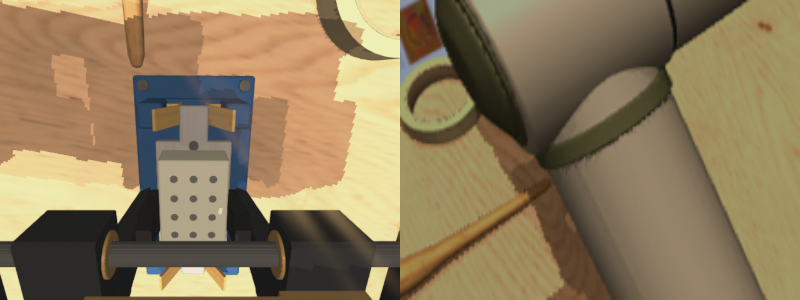

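The ear sits centred between the flared clips: ear at column about 194, clips at 152 to 237. The scene camera is blocked by the arm. I'll push on down.

send_rows --increments '[0, 0, 0, 0, 0, 0.003, 0.8, 0, 0, 0, 0, 0, 0.003, 0.8, 0, 0, 0, 0, 0, 0.003, 0.8, 0, 0, 0, 0, 0, 0.003, 0.8, 0, 0, 0, 0, 0, 0.003, 0.8, 0, 0, 0, 0, 0, 0.002, 0.8, 0, 0, 0, 0, 0, 0, 0.8]' --squeeze 50

```text
time: 7.88
ee_pos: [0.5773, 0.2454, 0.0537]
ee_rot: [-1.985, -2.435, 0.001]
force: [0.2, 0.6, -0.1]
grip_width: 0.45
finger_force: 50.0
```

send_rows --increments '[0, 0, 0, 0, 0, 0.002, 0.8, 0, 0, 0, 0, 0, 0.002, 0.8, 0, 0, 0, 0, 0, 0.002, 0.8, 0, 0, 0, 0, 0, 0.001, 0.8, 0, 0, 0, 0, 0, 0, 0.8]'

```text
time: 8.3
ee_pos: [0.5773, 0.2454, 0.0469]
ee_rot: [-1.985, -2.435, 0.001]
force: [-0.7, -0.5, 1.1]
grip_width: 0.451
finger_force: 50.0
```

send_rows --increments '[0, 0, 0, 0, 0, 0.001, 0.8, 0, 0, 0, 0, 0, 0.0005, 0.8, 0, 0, 0, 0, 0, 0.0005, 0.8, 0, 0, 0, 0, 0, 0, 0.8]'

```text
time: 8.63
ee_pos: [0.5775, 0.2455, 0.0453]
ee_rot: [1.985, 2.435, 0.0]
force: [-0.1, -0.7, 3.4]
grip_width: 0.45
finger_force: 50.0
```

send_rows --increments '[0, 0, 0, 0, 0, 0.0005, 0.8, 0, 0, 0, 0, 0, 0.0005, 0.8, 0, 0, 0, 0, 0, 0, 0.8]'

```text
time: 8.88
ee_pos: [0.5775, 0.2455, 0.0453]
ee_rot: [1.985, 2.435, 0.0]
force: [-5.1, -1.0, 12.2]
grip_width: 0.45
finger_force: 50.0
```

The descent stopped at z 0.0453 under 12 N, which matches slot-floor height plus the 29 mm grasp height. Next I release, retreat and check.

send_rows --increments '[0, 0, 0, 0, 0, 0, 0.2, 0, 0, 0, 0, 0, 0, 0.2, 0, 0, 0, 0, 0, 0, 0.2, 0, 0, 0, 0, 0, 0, 0.2, 0, 0, 0, 0, 0, 0, 0.2, 0, 0, 0, 0, 0, 0, 0.2]'

```text
time: 9.38
ee_pos: [0.5774, 0.2454, 0.044]
ee_rot: [-1.985, -2.435, 0.0]
force: [-0.2, 0.4, -0.1]
grip_width: 0.797
finger_force: 0.0
```

send_rows --increments '[0, 0, 0, 0, 0, -0.01, 0.2, 0, 0, 0, 0, 0, -0.02, 0.2, 0, 0, 0, 0, 0, -0.03, 0.2, 0, 0, 0, 0, 0, -0.03, 0.2, 0, 0, 0, 0, 0, -0.03, 0.2, 0, 0, 0, 0, 0, 0, 0.2, 0, 0, 0, 0, 0, 0, 0.2]'

```text
time: 9.97
ee_pos: [0.578, 0.2456, 0.1665]
ee_rot: [1.984, 2.433, 0.005]
force: [0.2, -0.6, -0.9]
grip_width: 0.794
finger_force: 0.0
```

```bash
python3 - <<'E'
from h import *
im,K,T=snap("wrist","w4.png"); s=read_state(); print(s["ee_pos"],s["time"],s["grip_width"])
# expected outline of a seated pad at bracket pose
c=np.array([.5772,.2445]); a=np.radians(11.3); x=np.array([np.cos(a),np.sin(a)]); y=np.array([-x[1],x[0]])
P=lambda u,v,z: w2px(K,T,[*(c+u*x+v*y),z]).round(1)
print("ear ends at z=22",P(0,.062,.022),P(0,-.062,.022)); print("block top",[P(u,v,.044) for u,v in[(-.02,.035),(.02,.035),(.02,-.035),(-.02,-.035)]])
E
```

```text
[0.57731502 0.2454309  0.16462339] 10.0167 0.8005745296045002
ear ends at z=22 [308.6 150.8] [307.6 319.2]
block top [array([276.8, 196.9]), array([340.1, 197.2]), array([337.1, 298.8]), array([278.6, 298.6])]
```

View pics/w4.png

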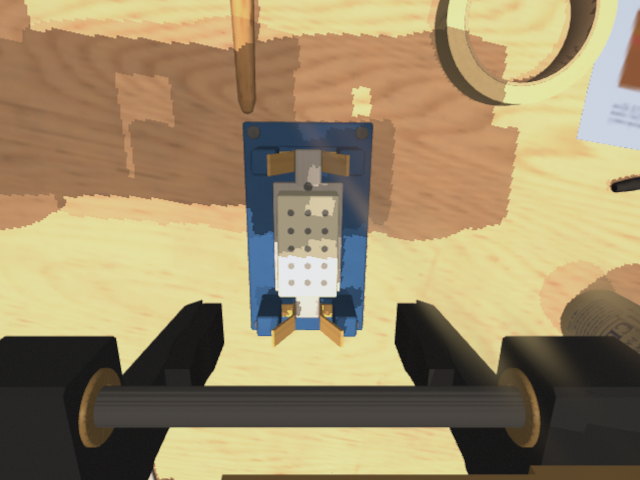

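The pad sits between both clip pairs, with block corners near (277,193), (341,193), (338,298) and (278,298), matching the seated projection. The gripper is clear, so I'm handing in.

```bash
python3 -c "
from cell import job_done
print(job_done())"
```

```text
the job is handed in; nothing more can be done
None
```

The white pad is in the bracket, pushed to slot-floor height with about 12 N and released; the gripper is clear, the black pad was not approached, and the job was handed in at about 10 s (no verdict returned).

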